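# Torque the oil plug of a chain hoist with a click wrench

## Robot

A 6-joint arm with a two-finger parallel gripper is mounted at the origin on the work surface. World frame = base frame: x ahead of the robot, y to its left, z up, the work surface at z = 0. Lengths are in mm, angles in rad, forces in N, time in s.
With the tool pointing down it reaches from about 275 to 825 mm from the base axis. Payload 4.9 kg.
Tool frame: the origin (TCP) lies at the very end of the fingers, on their centre line; the grasp point (between the pads) lies 19 mm behind it; z points along the fingers, y is the direction in which the jaws open and shut (so a half turn about z gives the same grasp; the last joint's range is limited). The gripper opens to 85 mm and grips with 20 to 120 N. Pads are 22 mm wide; open, the fingers measure 114 mm over their backs; the gripper's body (76 mm by 85 mm) begins 54 mm behind the grasp point. The pads swing forward as they close: fully open they stand 13 mm farther back than shut.
Start: joints at [-1.255, 0.326, -0.193, 1.052, 0, 1.437], TCP at [239.146, -495.306, 195.981] pointing down, gripper open.
Joint ranges: [-2.65, 2.65], [-0.97, 1.79], [-1.3, 1.35], [-1.93, 2.1], [-1.47, 1.37], [-3.14, 3.14]. Speed limits (rad/s): [2.57, 2.57, 3.14, 3.14, 3.14, 3.14].

## Interface

Orientations are given as [roll, pitch, yaw] about the fixed x, y, z axes, in that order (R = Rz(yaw) Ry(pitch) Rx(roll)).
In Python, from bench import bot, solve_ik, imaging gives the robot as it stands. Calls block until the motion is done:
- bot.move_ptp(position, orientation): joint-space move of the TCP to a pose.
- bot.movel(position, rot=None, max_speed=150, threshold=None): straight line of the TCP; rot=None keeps the orientation; max_speed is the mean speed in mm/s. With threshold (N) it stops when the force on the tool has changed by that much, and returns True; else False.
- bot.move_j(angles): joint-space move.
- bot.grip(opening, effort=None): opening from 0.0 (shut) to 1.0 (fully open); effort is the grip in N (None keeps the last); returns when the fingers have stopped.
- bot.dwell(seconds).
- solve_ik(position, orientation): joint angles nearest the present ones, or None.
- bot.get_state(): the state.
- imaging.capture(name): name is "scene" or "top"; returns the picture (420x560x3 uint8, blue, green, red); there is no depth.
- imaging.camera_model(name): a dict with "K" (3x3 intrinsics, pixels), "position" and "rotation" of the camera in the world. Camera axes: x right, y up, looking along -z (the intrinsics and any distortion apply to the point x, -y, -z); pixel columns grow to the right and rows downward; lengths in mm; the calibration is good to about 2 mm. A picture is of the moment at which its call begins. camera_model takes no time and is no camera call.
A pose or a line that the arm cannot do raises bot.IKError and nothing moves.
- bot.sign_off(): hands the job in, once; it reports no verdict.
The state is a dict: "t": time; "qpos": joint angles; "joint_velocities": joint speeds; "effort": joint torques, N m; "tcp_pos": TCP position; "orientation": TCP orientation; "contact_force": force on the tool from outside, world axes, zero at the start; "wrist_torque": the same for the moment, N m; "opening": opening from 0.0 (shut) to 1.0 (fully open).
Only numpy, scipy, OpenCV 4.12 (cv2) and the standard library are available. Lean on these libraries where they do the work, as an engineer would, in place of code of your own. Each camera call takes 0.05 s, during which the arm holds its last target.

## Task

The hoist's oil filler plug is only hand-tight. Take the click wrench from its cradle, put its socket fully down over the plug's hexagon and turn the plug clockwise until the wrench breaks over with its click, then stop at once: do not push on past the click. Then lift the wrench off without loosening the plug and lay it back in its cradle the way it lay, disturbing nothing else.

Things in the scene. Friction and masses are not known exactly. Their poses are not given: they have to be found in the camera images.
- hoist: Blue electric chain hoist, about 200 x 330 x 170 mm, fixed, lying on timber chocks: boxy gear case at its -y end (170 x 100 mm, flat top 160 mm above the bench), round motor at its +y end. Origin at bench height under its middle, z up. The plug stands upright on a round boss on the gear case's top, at x 0, y -65 mm of this frame.
- plug_top (a point): Centre of the top of the grey plastic oil plug, on its upright screw axis; axes as the hoist's, they do not turn with the plug. Hexagon 27 mm across flats, 13 mm high, from 16 to 3 mm below this point, with a 3 mm cone on top; how far it is turned is not measured. Below it a round flange 41 mm across, whose top (16 mm below this point) stops the socket's mouth.
- plug_seal (a point): Centre of the top of the flat seal ring (45 mm across) under the flange, same axis, 20 mm below plug_top, does not turn. The plug turns clockwise (from above) to tighten against a drag of about 0.25 N m; it is home after a further 0.3 to 0.95 rad, different each time, to be felt only: there it stops dead and the torque rises. The ring sinks under 0.5 mm on the way, to 171 mm above the bench.
- wrench: Click wrench with a fixed drive (no ratchet) and a 27 mm six-point socket, 400 g in all. Origin at the centre of the socket's open mouth, z up, handle along -x to 210 mm. Bore 28.6 mm across flats, flared at the mouth, flats square to x and at every 60 degrees, 20 mm deep; 42 mm outside; the head rises to 55 mm above the mouth. Play on the hexagon about 0.1 rad either way. Centre of mass near x -74 mm.
- wrench_grip (a point): Point on the wrench's black grip, 105 mm from the socket's axis and 45 mm above the level of the mouth; x axis along the handle towards the head, z up. The grip is 24 mm wide, 26 mm high and runs from 75 to 210 mm from the socket's axis.
- wrench_handle: The wrench's tube and grip; origin on the pin that joins them to the head, 18 mm from the socket's axis, level with the mouth. A preset spring keeps it straight; at about 1.1 N m on the plug (10 N across the grip), clockwise, it breaks over: the torque drops to some 60 % within 0.03 rad and falls on to the stop at 0.18 rad. Eased back it snaps straight. Anticlockwise it is rigid.
- cradle_spot (a point): Spot on the grey steel cradle plate (260 x 80 mm, 8 mm thick, fixed) where the centre of the socket's mouth stands; z up. The wrench lies along -x of it, its handle in a notched upright 185 mm away (16 mm thick; notch 36 mm wide and flared above, floor 32 mm and cheeks 55 mm above this spot).
- meter: Yellow handheld meter lying flat, 85 x 180 x 46 mm, loose; origin under its middle. Leave alone.
- oil_can: Steel oil can, 68 mm across, 145 mm high with a thin spout, loose; origin under its middle. Leave alone.
- load_hook: Steel load hook with its block, about 135 x 70 x 30 mm, lying flat, loose; origin on the bench near its middle. Leave alone.
There are look-alikes about, which are no part of the job. What is shaped like the wrench but red is not meant.

How it is judged (in metres and radians):
On the way, in this order (a step that is already met when the one before it is completed fails the run):
1. the socket is fully down over the plug's hexagon (horizontal distance between wrench and plug_seal below 0.004 m and z of wrench in the frame of plug_seal below 0.0065 m and angle between the z axis of wrench and the z axis of hoist, either way round below 0.06 rad), for 0.2 s.
2. the wrench breaks over (clicks) on the plug, the plug screwed home (horizontal distance between wrench and plug_seal below 0.004 m and z of plug_seal in the frame of hoist below 0.17104 m and angle between the x axis of wrench_grip and the x axis of wrench, either way round above 0.02 rad), for 0.05 s.
At the end, for the whole second after the job is handed in: The plug is still screwed home (not turned back by more than about 0.08 rad), and the wrench lies at rest in its cradle: socket centre within 12 mm of the cradle spot and standing on the plate (within 4 mm), long axis within 0.1 rad, handle in the notch (z of plug_seal in the frame of hoist below 0.17104 m and horizontal distance between wrench and cradle_spot below 0.012 m and z of wrench in the frame of cradle_spot below 0.004 m and angle between the x axis of wrench and the x axis of cradle_spot, either way round below 0.1 rad and x of wrench_grip in the frame of cradle_spot below -0.08 m and linear speed of wrench below 0.02 m/s); the robot touches nothing.
It fails at once if the wrench is pushed on well past its click, to more than 0.15 rad of break-over (over-tightening) (angle between the x axis of wrench_grip and the x axis of wrench, either way round above 0.15 rad).
It fails at once if a bystander (meter, oil can, load hook) is moved by more than 20 mm (distance of any of meter, oil_can, load_hook from where it was at the start of the episode above 0.02 m).
It also fails if it takes over 72 s, if anything falls off the work surface, if the arm or the gripper's body presses on something with over 40 N, if the wrist force passes 120 N, or if a joint passes its speed limit or range.

## Working session

There is one attempt and no reset: what is moved stays moved. The work goes in short steps, each a Python script; the robot and the scene stay as the last script left them, time stands still between calls to the robot, and variables do not carry over. Pictures are saved under pics/ and viewed, and the job is handed in when it is done.

```bash
ls; mkdir -p pics; python3 - <<'E'
from bench import bot, imaging
import cv2
for n in("scene","top"):
    im=imaging.capture(n); cv2.imwrite(f"pics/{n}0.png",im)
    m=imaging.camera_model(n); print(n,{k:(v if not hasattr(v,'tolist') else v.tolist()) for k,v in m.items()})
s=bot.get_state(); print(s)
E
```

```text
pics
scene {'K': [[388.6781013443021, 0.0, 280.55958853024237], [0.0, 388.6781013443021, 206.2703492087229], [0.0, 0.0, 1.0]], 'position': [1430.2269129600734, -455.58080500679904, 793.1208311508993], 'rotation': [0.981726113501877, 0.0025207940501150716, 1.1083686502935262]}
top {'K': [[390.3874800537504, 0.0, 273.1856230604197], [0.0, 390.3874800537504, 217.12362517426251], [0.0, 0.0, 1.0]], 'position': [450.87000122264965, -17.275922316179134, 1032.9669136432851], 'rotation': [0.11501175008503228, -0.031287893672358846, -1.5795693307026921]}
{'t': 0.1, 'qpos': array([-1.25521855e+00,  3.26887691e-01, -1.93459675e-01,  1.05203321e+00,
        3.13383960e-06,  1.43661569e+00]), 'joint_velocities': array([-0.00090086, -0.00355229,  0.00278636, -0.00109075, -0.00048393,
        0.00051525]), 'effort': array([ 1.18057764e-03, -4.44237864e+01,  2.63038838e+01,  7.84606556e-03,
       -1.03643085e-04,  2.72222287e-06]), 'tcp_pos': array([ 238.95128297, -494.73929073,  195.279629  ]), 'orientation': array([-3.14002306e+00, -2.15044151e-04,  4.49758242e-01]), 'contact_force': array([-0.03955099, -0.03877549, -0.47688094]), 'wrist_torque': array([0.05417331, 0.03282176, 0.05585973]), 'opening': 1.0008223986642102}
```

View pics/scene0.png

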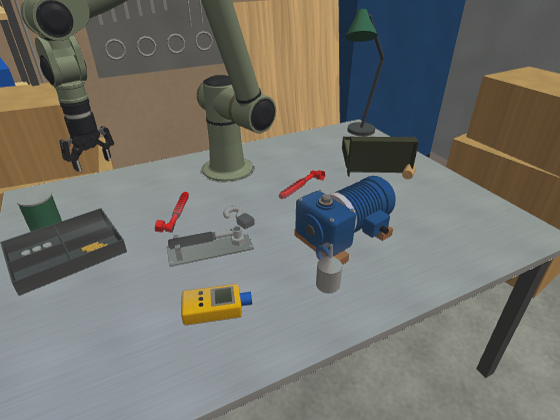

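View pics/top0.png

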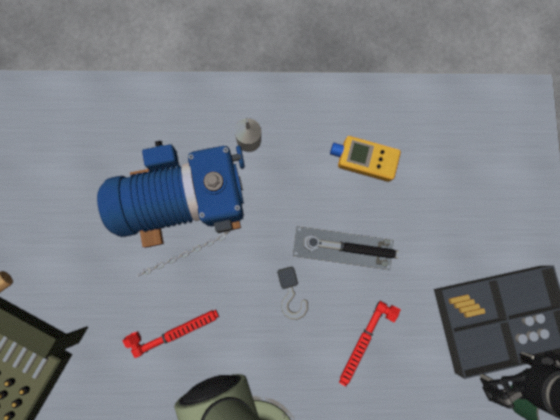

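The scene view shows the wrench on its grey cradle around (210,245), with the plug on the gear case at (326,198). In the top view the socket is near (312,242), the handle runs to (395,253), and the plug is at (212,181). The red look-alikes are elsewhere. Next I'll zoom in and write ray helpers.

```bash
cat > h.py <<'E'
import numpy as np, cv2
from scipy.spatial.transform import Rotation as Ro
from bench import bot, imaging, solve_ik
def cam(n):
    m=imaging.camera_model(n); return np.array(m['K']),np.array(m['position']),Ro.from_euler('xyz',m['rotation']).as_matrix(),m
def ray(n,u,v):
    K,p,R,_=cam(n); x,y,_=np.linalg.inv(K)@[u,v,1]; return p,R@np.array([x,-y,-1.])
def onz(n,u,v,z):
    p,d=ray(n,u,v); return p+d*(z-p[2])/d[2]
def proj(n,X):
    K,p,R,_=cam(n); c=R.T@(np.array(X,float)-p); q=K@[c[0],-c[1],-c[2]]; return q[:2]/q[2]
def tri(u1,u2):
    p1,d1=ray('top',*u1);p2,d2=ray('scene',*u2)
    d1/=np.linalg.norm(d1); d2/=np.linalg.norm(d2)
    s=np.linalg.lstsq(np.c_[d1,-d2],p2-p1,rcond=None)[0]
    a,b=p1+s[0]*d1,p2+s[1]*d2
    return (a+b)/2,np.linalg.norm(a-b)
E
python3 - <<'E'
from h import *
print(imaging.camera_model('top').keys())
t=cv2.imread('pics/top0.png');s=cv2.imread('pics/scene0.png')
def z(im,x0,y0,w,h,k,f): cv2.imwrite('pics/'+f,cv2.resize(im[y0:y0+h,x0:x0+w],None,fx=k,fy=k,interpolation=cv2.INTER_CUBIC))
z(t,285,220,120,55,6,'tc.png'); z(t,180,135,80,75,8,'tp.png')
z(s,155,215,110,55,7,'sc.png'); z(s,285,180,80,75,8,'sp.png')
E
```

```text
dict_keys(['K', 'position', 'rotation'])
```

View pics/tc.png

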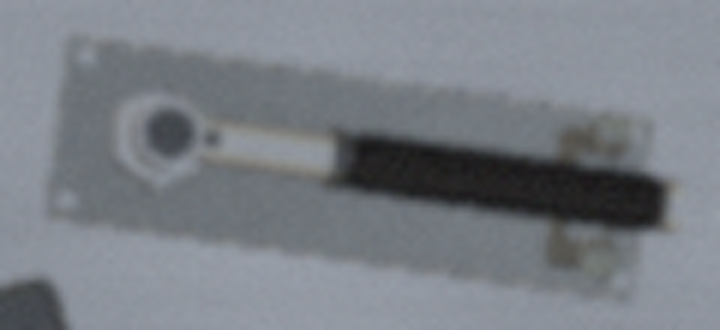

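View pics/tp.png

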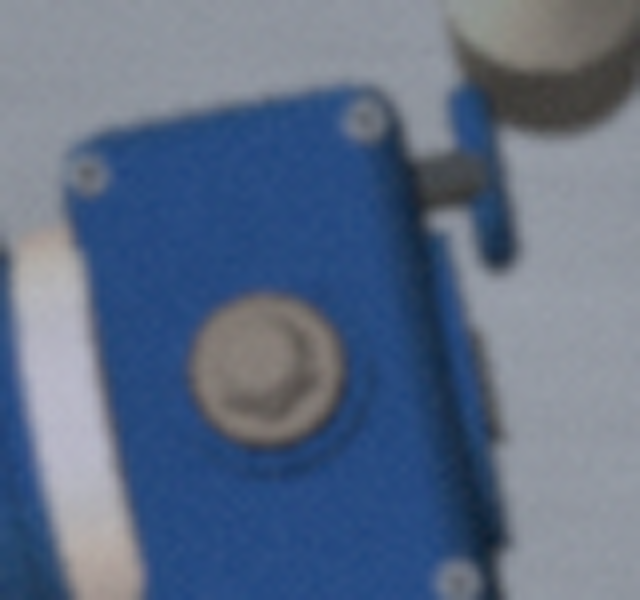

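View pics/sc.png

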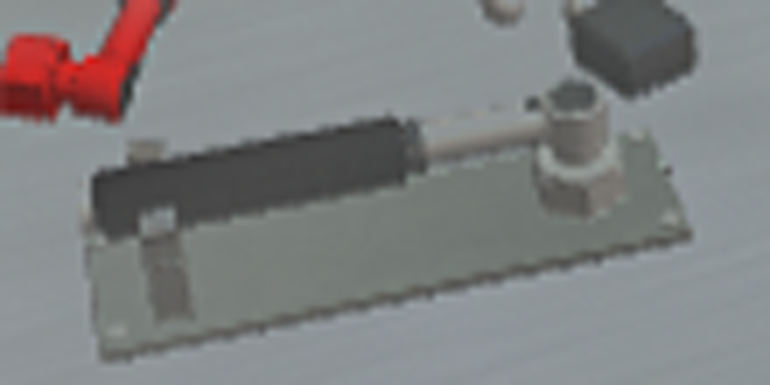

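View pics/sp.png

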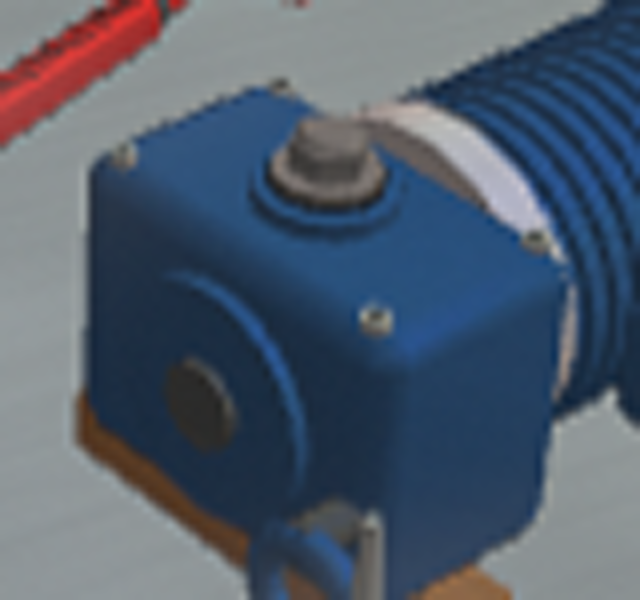

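```bash
python3 - <<'E'
from h import *
t=cv2.imread('pics/top0.png');s=cv2.imread('pics/scene0.png')
# grip: dark mask
def comp(m,pt=None):
    n,l,st,c=cv2.connectedComponentsWithStats(m.astype(np.uint8)); 
    i=1+np.argmax(st[1:,4]); return l==i
g=np.zeros(t.shape[:2],bool); g[220:275,335:402]=1
m=comp((t.max(2)<75)&g); v,u=np.nonzero(m)
r=cv2.minAreaRect(np.c_[u,v].astype(np.float32)); print('grip rect',r,m.sum())
box=cv2.boxPoints(r); 
for b in box: print(b,onz('top',*b,66).round(1))
# axis by PCA
c=np.array([u.mean(),v.mean()]); w=np.linalg.svd(np.c_[u,v]-c,full_matrices=False)[2][0]; w*=np.sign(w[0])
a,b=c-25*w,c+25*w
for z in(60,):
    A,B=onz('top',*a,z),onz('top',*b,z); C=onz('top',*c,z); d=A-B; print('axis yaw',np.arctan2(d[1],d[0]),'centre',C)
# socket drive dark hole + head
print('hole centre top', onz('top',285+(170+.5)/6-.5,220+(133+.5)/6-.5,63))
# flange
hsv=cv2.cvtColor(t,cv2.COLOR_BGR2HSV); q=np.zeros(t.shape[:2],bool); q[165:200,198:230]=1
m=comp((hsv[...,1]<110)&q); 
k,_=cv2.findContours(m.astype(np.uint8),0,1); e=cv2.fitEllipse(max(k,key=len)); print('flange top',e,m.sum(),onz('top',*e[0],174))
hs=cv2.cvtColor(s,cv2.COLOR_BGR2HSV); print(hsv[181,205:222,1],hs[198,310:340,1])
E
```

```text
grip rect ((367.77996826171875, 249.5399932861328), (54.871490478515625, 10.18233871459961), 8.130102157592773) 502
[339.89996 250.69998] [ 477.6 -213.5   66. ]
[341.33997 240.62   ] [ 502.6 -217.9   66. ]
[395.65997 248.38   ] [ 482.2 -353.7   66. ]
[394.21997 258.46   ] [ 457.3 -349.    66. ]
axis yaw 1.426446033602594 centre [ 479.11192452 -285.79537305   60.        ]
hole centre top [ 500.41546224 -147.14007968   63.        ]
flange top ((212.8104705810547, 180.72926330566406), (19.089025497436523, 19.425270080566406), 81.63375091552734) 318 [632.26793603  88.90429339 174.        ]
[22 26 28 24 25 24 25 27 23 23 27 25 26 27 23 31 23] [152 155 155 158 156 158 159 160 167 126  51  16  20  17  19  18  21  16
  22  23  24  52 100  13  18  26  21  24  25   6]
```

```bash
python3 - <<'E'
from h import *
t=cv2.imread('pics/top0.png');s=cv2.imread('pics/scene0.png')
P=np.array([632.3,88.9]); W=np.array([500.4,-146.]); yw=1.4264
def circ(n,c,r,z): return np.array([proj(n,[c[0]+r*np.cos(a),c[1]+r*np.sin(a),z]) for a in np.linspace(0,2*np.pi,80)])
def draw(im,n,x0,y0,w,h,k,polys,f):
    z=cv2.resize(im[y0:y0+h,x0:x0+w],None,fx=k,fy=k,interpolation=cv2.INTER_CUBIC)
    for p,c in polys: cv2.polylines(z,[np.round(((p-[x0,y0])+.5)*k-.5).astype(np.int32)],False,c,1)
    cv2.imwrite('pics/'+f,z)
R=np.array([[np.cos(yw),-np.sin(yw)],[np.sin(yw),np.cos(yw)]])
def grip(n): # outline of top face
    return np.array([proj(n,[*(W+R@[x,y]),66]) for x,y in[(-75,12),(-210,12),(-210,-12),(-75,-12),(-75,12)]])
G=(0,255,0);Y=(0,255,255)
draw(t,'top',285,220,120,55,6,[(grip('top'),G),(circ('top',W,21,8),Y)],'o_tc.png')
draw(s,'scene',155,215,110,55,7,[(grip('scene'),G),(circ('scene',W,21,8),Y)],'o_sc.png')
for n,im,x0,y0,f in(('top',t,195,163,'o_tp.png'),('scene',s,305,183,'o_sp.png')):
    draw(im,n,x0,y0,40,36,16,[(circ(n,P,20.5,175.3),G),(circ(n,P,22.5,171.3),Y)],f)
E
python3 - <<'E'
import cv2,numpy as np
a=[cv2.imread(f'pics/o_{n}.png') for n in('tp','sp')]
cv2.imwrite('pics/o_p.png',cv2.resize(np.hstack(a),(800,360)))
a=[cv2.resize(cv2.imread(f'pics/o_{n}.png'),(720,300)) for n in('tc','sc')]
cv2.imwrite('pics/o_c.png',np.vstack(a))
E
```

```text
(no output)
```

View pics/o_p.png

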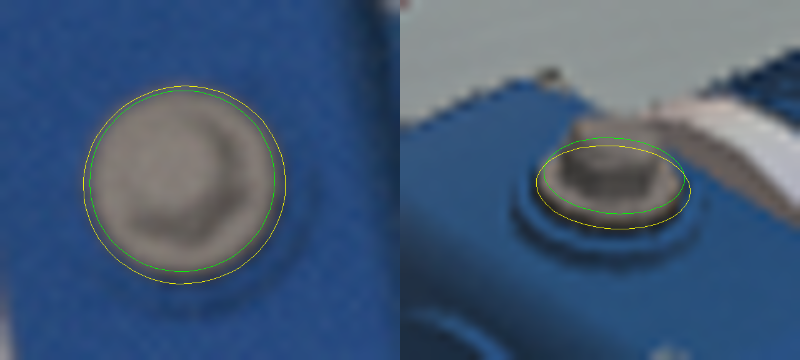

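View pics/o_c.png

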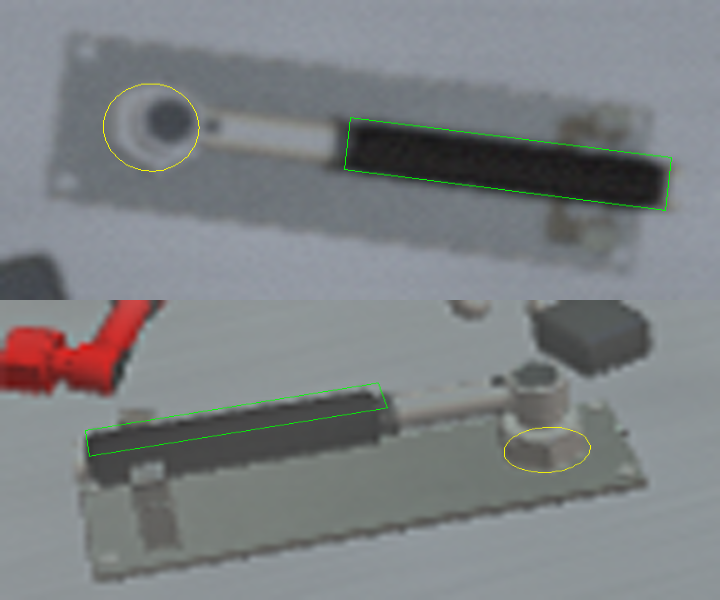

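The plug overlays match in both views: the flange ellipse is centred at (212.8,180.7) top, and its size checks at 42 mm. The grip outline fits in both views too. Next is the hexagon angle.

```bash
python3 - <<'E'
from h import *
t=cv2.imread('pics/top0.png');s=cv2.imread('pics/scene0.png')
P=np.array([632.3,88.9])
o=[]
for n,im,x0,y0 in(('top',t,200,168),('scene',s,312,186)):
    w,h,k=26,26,15
    g=cv2.cvtColor(im,cv2.COLOR_BGR2GRAY)[y0:y0+h,x0:x0+w].astype(float)
    lo,hi=(60,170); g=np.clip((g-lo)/(hi-lo)*255,0,255).astype(np.uint8)
    z=cv2.cvtColor(cv2.resize(g,None,fx=k,fy=k,interpolation=cv2.INTER_CUBIC),cv2.COLOR_GRAY2BGR); z0=z.copy()
    for a0,c in((0,(0,0,255)),(15,(0,255,0)),(30,(255,0,0)),(45,(0,255,255))):
        for zz in (188.3,):
            p=np.array([proj(n,[P[0]+15.59*np.cos(np.radians(a0+60*i)),P[1]+15.59*np.sin(np.radians(a0+60*i)),zz]) for i in range(7)])
            cv2.polylines(z,[np.round(((p-[x0,y0])+.5)*k-.5).astype(np.int32)],False,c,1)
    o.append(np.vstack([z0,z]))
cv2.imwrite('pics/hex.png',cv2.resize(np.hstack(o),(600,600)))
E
```

```text
(no output)
```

View pics/hex.png

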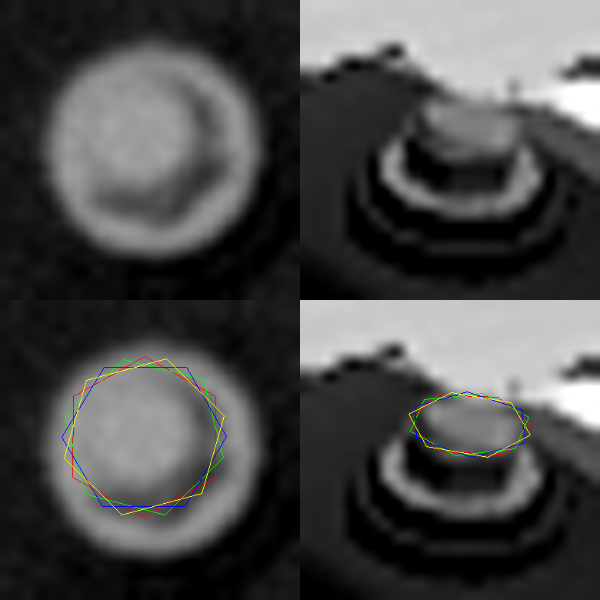

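```bash
python3 - <<'E'
from h import *
for n in('top','scene'):
    g=cv2.cvtColor(cv2.imread(f'pics/{n}0.png'),cv2.COLOR_BGR2GRAY).astype(np.float32)
    P=[632.3,88.9]; rs=np.arange(10,21,.25); out=[]
    for a in range(0,360,5):
        pts=np.array([proj(n,[P[0]+r*np.cos(np.radians(a)),P[1]+r*np.sin(np.radians(a)),175.3]) for r in rs],np.float32)
        v=cv2.remap(g,pts[None,:,0],pts[None,:,1],cv2.INTER_CUBIC)[0]
        d=np.gradient(v); m=rs<18.5
        i=np.argmax(d*m); out.append((a,rs[i],round(float(d[i]),1)))
    print(n,[(a,float(r),d) for a,r,d in out if d>2.5])
E
```

```text
Traceback (most recent call last):
  File "h.py", line 11, in proj
    K,p,R,_=cam(n); c=R.T@(np.array(X,float)-p); q=K@[c[0],-c[1],-c[2]]; return q[:2]/q[2]
            ~~~^^^
  File "h.py", line 5, in cam
    m=imaging.camera_model(n); return np.array(m['K']),np.array(m['position']),Ro.from_euler('xyz',m['rotation']).as_matrix(),m
ValueError: time passes only in moves, steps and waits
```

```bash
sed -i 's/^def cam/import functools\n@functools.cache\ndef cam/' h.py; python3 - <<'E'
from h import *
for n in('top','scene'):
    g=cv2.cvtColor(cv2.imread(f'pics/{n}0.png'),cv2.COLOR_BGR2GRAY).astype(np.float32)
    P=[632.3,88.9]; rs=np.arange(10,21,.25); out=[]
    for a in range(0,360,5):
        pts=np.array([proj(n,[P[0]+r*np.cos(np.radians(a)),P[1]+r*np.sin(np.radians(a)),175.3]) for r in rs],np.float32)
        v=cv2.remap(g,pts[None,:,0],pts[None,:,1],cv2.INTER_CUBIC)[0]
        d=np.gradient(v); m=rs<18.5
        i=np.argmax(d*m); out.append((a,rs[i],round(float(d[i]),1)))
    print(n,[(a,float(r),d) for a,r,d in out if d>2.5])
print(bot.get_state()['t'])
E
```

```text
top [(150, 14.5, 2.6), (155, 14.75, 2.7), (195, 15.25, 2.7), (200, 15.25, 3.0), (205, 14.25, 2.9), (210, 14.5, 3.4), (220, 13.0, 2.7), (225, 13.75, 3.3), (230, 12.5, 3.1), (235, 14.0, 3.0), (240, 13.5, 2.9), (320, 14.5, 2.6)]
scene [(5, 14.5, 3.0), (10, 13.75, 3.4), (15, 14.0, 3.5), (20, 13.0, 3.6), (25, 12.75, 3.6), (30, 12.0, 3.6), (35, 12.0, 4.0), (40, 12.0, 4.2), (45, 12.0, 3.9), (50, 11.75, 3.8), (55, 11.75, 3.6), (60, 12.0, 3.5), (65, 12.0, 3.3), (70, 12.75, 3.7), (75, 13.25, 4.0), (80, 14.0, 3.6), (85, 14.5, 3.3), (90, 15.25, 2.6), (205, 18.25, 3.8), (210, 17.75, 4.6), (215, 17.25, 4.8), (220, 16.0, 5.3), (225, 16.25, 5.6), (230, 16.25, 5.4), (235, 15.75, 5.1), (240, 16.0, 4.7), (245, 15.25, 4.3), (250, 16.75, 4.2), (255, 16.0, 4.0), (260, 15.5, 4.0), (265, 16.0, 3.6), (270, 17.25, 2.8), (275, 14.5, 3.1), (280, 15.0, 3.1), (285, 15.0, 3.1), (290, 15.0, 3.2), (295, 15.5, 3.4), (300, 15.75, 2.7)]
0.1
```

```bash
cat >> h.py <<'E'
P=np.array([632.3,88.9]); W=np.array([500.4,-146.6]); YW=1.4264; RG=92.
def tool(sock,yaw,z,r=RG):   # TCP for socket axis at sock, mouth height z
    d=np.array([np.cos(yaw),np.sin(yaw)])
    return [*(np.array(sock)-r*d), z+45-19-1],[np.pi,0,yaw]
def st(*k):
    s=bot.get_state(); print('t%.2f'%s['t'],s['tcp_pos'].round(1),s['orientation'].round(3),'F',s['contact_force'].round(1),'T',s['wrist_torque'].round(2),'op %.3f'%s['opening']); return s
E
python3 - <<'E'
from h import *
for f in(0,np.pi):
  for s,y,z in((W,YW,8),(W,YW,110),(P,.785,230),(P,.785,175),(P,.3,175),(P,-.1,175),(P,-.5,175),(P,-.8,175)):
    p,o=tool(s,y,z); o[2]+=f; o[2]=(o[2]+np.pi)%(2*np.pi)-np.pi
    q=solve_ik(p,o); print(f,np.round(p,0),y,None if q is None else np.round(q,2))
E
```

```text
0 [ 487. -238.   33.] 1.4264 [-0.59  0.48 -0.43  0.67  0.    1.13]
0 [ 487. -238.  135.] 1.4264 [-0.59  0.36 -0.31  0.9   0.    1.13]
0 [567.  24. 255.] 0.785 [-0.09  0.33 -0.04  1.2   0.    2.27]
0 [567.  24. 200.] 0.785 [-0.09  0.36 -0.14  1.08  0.    2.27]
0 [544.  62. 200.] 0.3 [-0.02  0.32 -0.19  1.06  0.    2.82]
0 [541.  98. 200.] -0.1 [ 0.05  0.32 -0.19  1.06  0.   -3.  ]
0 [552. 133. 200.] -0.5 [ 0.11  0.36 -0.14  1.08  0.   -2.54]
0 [568. 155. 200.] -0.8 [ 0.14  0.4  -0.08  1.1   0.   -2.2 ]
3.141592653589793 [ 487. -238.   33.] 1.4264 [-0.59  0.48 -0.43  0.67  0.   -2.02]
3.141592653589793 [ 487. -238.  135.] 1.4264 [-0.59  0.36 -0.31  0.9   0.   -2.02]
3.141592653589793 [567.  24. 255.] 0.785 [-0.09  0.33 -0.04  1.2   0.   -0.87]
3.141592653589793 [567.  24. 200.] 0.785 [-0.09  0.36 -0.14  1.08  0.   -0.87]
3.141592653589793 [544.  62. 200.] 0.3 [-0.02  0.32 -0.19  1.06  0.   -0.32]
3.141592653589793 [541.  98. 200.] -0.1 [ 0.05  0.32 -0.19  1.06  0.    0.15]
3.141592653589793 [552. 133. 200.] -0.5 [ 0.11  0.36 -0.14  1.08  0.    0.61]
3.141592653589793 [568. 155. 200.] -0.8 [ 0.14  0.4  -0.08  1.1   0.    0.94]
```

```bash
sed -i 's/\[np.pi,0,yaw\]/[np.pi,0,(yaw+2*np.pi)%(2*np.pi)-np.pi]/' h.py; python3 - <<'E'
from h import *
p,o=tool(W,YW,110); bot.move_ptp(p,o); st()
cv2.imwrite('pics/t1.png',imaging.capture('top')); cv2.imwrite('pics/s1.png',imaging.capture('scene'))
a=cv2.imread('pics/t1.png')[190:330,240:440]; b=cv2.imread('pics/s1.png')[150:290,110:310]
cv2.imwrite('pics/1.png',cv2.resize(np.hstack([a,b]),None,fx=2,fy=2,interpolation=2))
E
```

```text
t3.00 [ 487.1 -237.9  135.1] [-3.141 -0.    -1.716] F [ 0.4  0.1 -0.6] T [-0.01  0.01 -0.02] op 1.003
```

View pics/1.png

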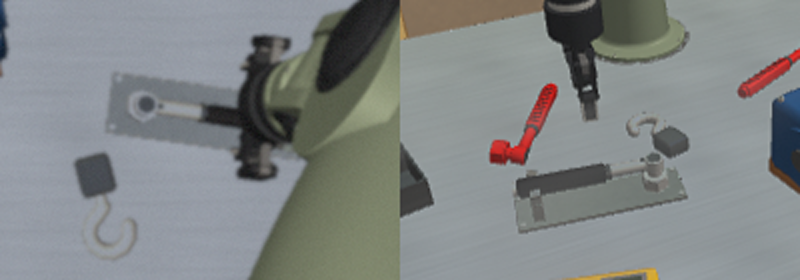

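The jaws straddle the grip evenly in the top crop, at (268,50) and (257,165), and the hook is clear. I'll go down and grip.

```bash
python3 - <<'E'
from h import *
p,o=tool(W,YW,8); print(bot.movel(p,max_speed=120,threshold=8)); st()
bot.grip(0.0,effort=90); st()
p[2]+=25; bot.movel(p,max_speed=80); st()
cv2.imwrite('pics/t2.png',imaging.capture('top')); cv2.imwrite('pics/s2.png',imaging.capture('scene'))
a=cv2.imread('pics/t2.png')[190:330,240:440]; b=cv2.imread('pics/s2.png')[150:290,110:310]
cv2.imwrite('pics/2.png',cv2.resize(np.hstack([a,b]),None,fx=2,fy=2,interpolation=2))
E
```

```text
False
t4.10 [ 487.7 -238.    33.6] [-3.141 -0.    -1.715] F [ 0.3 -0.2 -0.3] T [-0.02 -0.04  0.05] op 1.002
t4.87 [ 487.1 -237.6   33. ] [ 3.142 -0.    -1.715] F [-0.1  0.5  0.9] T [0.05 0.02 0.  ] op 0.002
t5.33 [ 487.5 -237.9   58.4] [-3.141 -0.    -1.715] F [-0.2 -0.4 -1.3] T [ 0.01 -0.06  0.01] op 0.000
```

View pics/2.png

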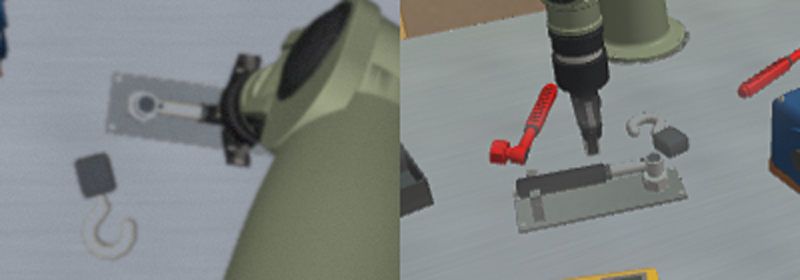

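```bash
python3 - <<'E'
from h import *
for X in([487.5,-237.9,58.4],[487.5,-237.9,140]): print(proj('scene',X),proj('top',X))
b=cv2.imread('pics/s2.png')[190:260,160:260]; a=cv2.imread('pics/t2.png')[210:280,300:400]
cv2.imwrite('pics/2b.png',cv2.resize(np.hstack([a,b]),None,fx=4,fy=4,interpolation=2))
E
```

```text
[207.47678146 235.20586906] [348.83609301 246.74047817]
[204.51440437 213.32890401] [356.77215385 245.34354219]
```

View pics/2b.png

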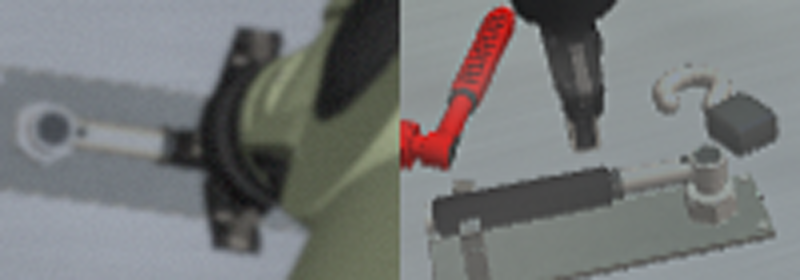

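```bash
python3 - <<'E'
from h import *
st()
print(proj('scene',[239,-495,195.5])-[30,100],proj('scene',[487.1,-237.9,135.1])-[160,140])
a=cv2.imread('pics/scene0.png')[100:200,30:130].copy(); b=cv2.imread('pics/s1.png')[140:240,160:260].copy()
z=cv2.resize(np.hstack([a,b]),None,fx=4,fy=4,interpolation=2)
for u in (proj('scene',[239,-495,195.5])-[30,100],proj('scene',[487.1,-237.9,135.1])-[60,140]): cv2.circle(z,tuple(int(x) for x in u*4+2),4,(0,255,0),-1)
cv2.imwrite('pics/2c.png',z)
E
```

```text
t5.43 [ 486.9 -237.5   57.7] [ 3.141  0.    -1.715] F [1.2 0.7 0.8] T [ 0.02  0.04 -0.02] op 0.004
[68.19488085 79.01655618] [44.65817913 74.62198085]
```

View pics/2c.png

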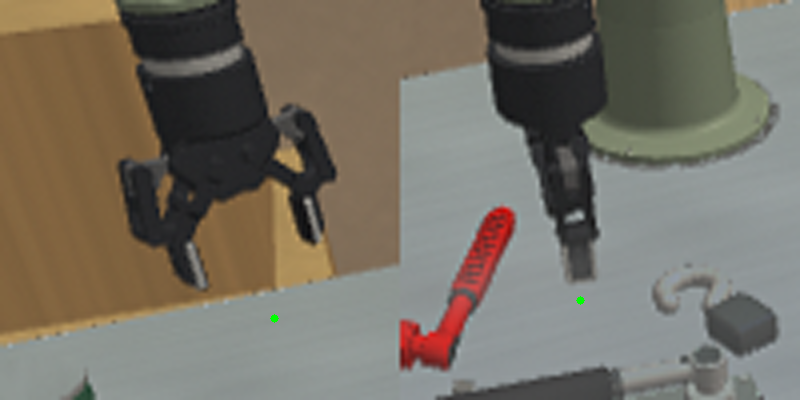

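```bash
python3 - <<'E'
from h import *
s=bot.get_state(); p=s['tcp_pos'].copy(); p[2]=33
bot.movel(p,max_speed=120,threshold=6); st()
p[2]=5; print(bot.movel(p,max_speed=25,threshold=6)); st()
cv2.imwrite('pics/s3.png',imaging.capture('scene'));
b=cv2.imread('pics/s3.png')[170:270,150:270]
cv2.imwrite('pics/3.png',cv2.resize(b,None,fx=5,fy=5,interpolation=2))
E
```

```text
t5.74 [ 486.5 -237.3   30.6] [ 3.141  0.    -1.715] F [0.4 0.5 5.2] T [ 0.01 -0.03  0.04] op 0.002
True
t5.97 [ 486.6 -237.3   30.6] [ 3.141  0.    -1.715] F [ 0.1 -0.8  4.7] T [ 0.01  0.08 -0.04] op 0.002
```

View pics/3.png

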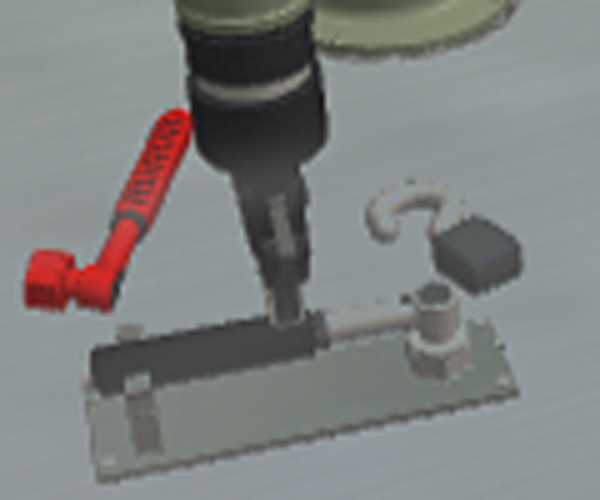

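The shut fingers touched the grip top (z 66) at a reported z of 30.6. So real fingertips stand about 35 mm above the reported TCP, and the scene pictures agree (8–9 px high). I'll work relative to this touch.

```bash
sed -i 's/z+45-19-1\]/z+45-19-1-35.5]/' h.py; python3 - <<'E'
from h import *
p,o=tool(W,YW,8)
print(p, solve_ik(p,o) is not None)
up=list(p); up[2]=65
bot.movel(up,max_speed=150); bot.grip(1.0); st()
print(bot.movel(p,max_speed=100,threshold=8)); st()
bot.grip(0.0,effort=90); st()
cv2.imwrite('pics/s4.png',imaging.capture('scene'));
b=cv2.imread('pics/s4.png')[170:270,150:270]
cv2.imwrite('pics/4.png',cv2.resize(b,None,fx=5,fy=5,interpolation=2))
E
```

```text
[np.float64(487.1616540000287), np.float64(-237.64255156345877), -2.5] True
t7.19 [ 487.2 -237.7   65. ] [ 3.141  0.    -1.715] F [-0.3  0.5  0.6] T [-0.   -0.04 -0.03] op 0.995
False
t8.02 [ 487.6 -237.9   -2.1] [-3.141 -0.    -1.715] F [-0.  -0.8 -0.4] T [-0.04 -0.01  0.01] op 0.993
t8.61 [ 487.4 -237.8   -2. ] [-3.141 -0.    -1.715] F [-0.3  0.5  4.7] T [ 0.1   0.09 -0.07] op 0.270
```

View pics/4.png

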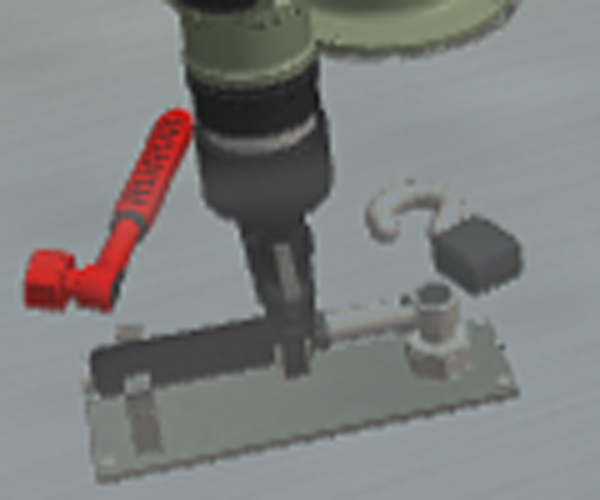

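```bash
python3 - <<'E'
from h import *
p,o=tool(W,YW,215); bot.movel(p,max_speed=200); st()
p,o=tool(P,.785,215); bot.move_ptp(p,o); st()
for n in('top','scene'): cv2.imwrite(f'pics/{n}5.png',imaging.capture(n))
st()
a=cv2.imread('pics/top5.png'); b=cv2.imread('pics/scene5.png')
z=np.hstack([cv2.resize(x,None,fx=5,fy=5,interpolation=2) for x in(a[150:230,180:260],b[150:230,280:360])]); cv2.imwrite('pics/5.png',z)
E
```

```text
t9.84 [ 486.3 -237.   203. ] [ 3.139e+00  1.000e-03 -1.715e+00] F [-0.2  0.5 -4.2] T [-0.05  0.05 -0.02] op 0.266
t10.90 [566.8  23.2 203.8] [ 3.141e+00 -1.000e-03 -2.356e+00] F [-0.1  0.6 -5.1] T [-0.09  0.03  0.02] op 0.269
t11.00 [567.   22.6 204.2] [ 3.141e+00 -1.000e-03 -2.358e+00] F [ 0.7  0.1 -4.2] T [-0.08  0.01  0.03] op 0.268
```

View pics/5.png

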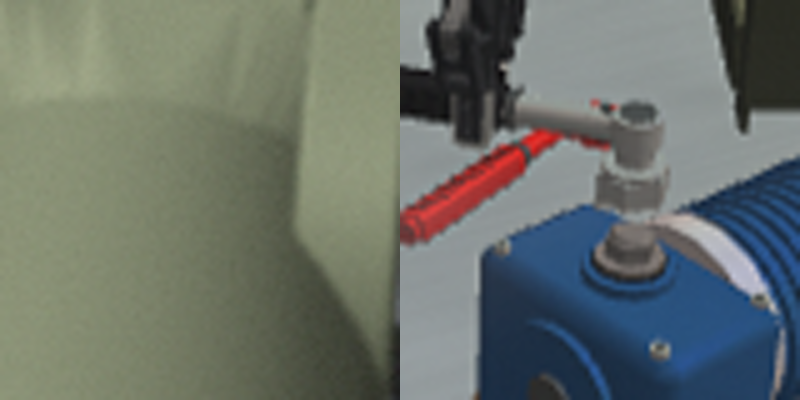

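View pics/scene5.png

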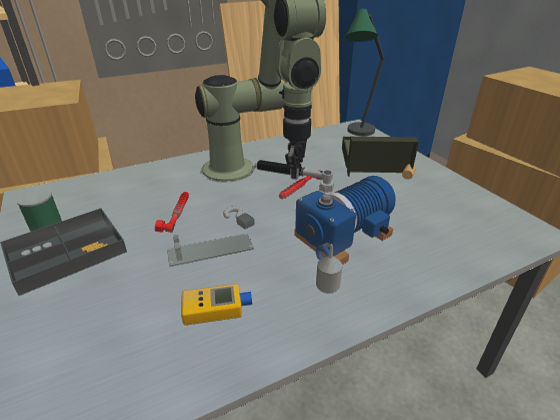

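```bash
python3 - <<'E'
from h import *
b=cv2.imread('pics/scene5.png'); x0,y0,w,h,k=308,160,40,50,12
z=cv2.resize(b[y0:y0+h,x0:x0+w],None,fx=k,fy=k,interpolation=2); z0=z.copy()
def circ(c,r,zz): return np.array([proj('scene',[c[0]+r*np.cos(a),c[1]+r*np.sin(a),zz]) for a in np.linspace(0,2*np.pi,60)])
for r,zz,c in((21,215,(0,255,255)),(20.5,175.3,(0,255,0)),(3,270,(0,0,255)),(13,270,(0,0,255))):
    cv2.polylines(z,[np.round((circ(P,r,zz)-[x0,y0]+.5)*k-.5).astype(np.int32)],True,c,1)
cv2.imwrite('pics/5b.png',cv2.resize(np.hstack([z0,z]),(768,480)))
E
```

```text
(no output)
```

View pics/5b.png

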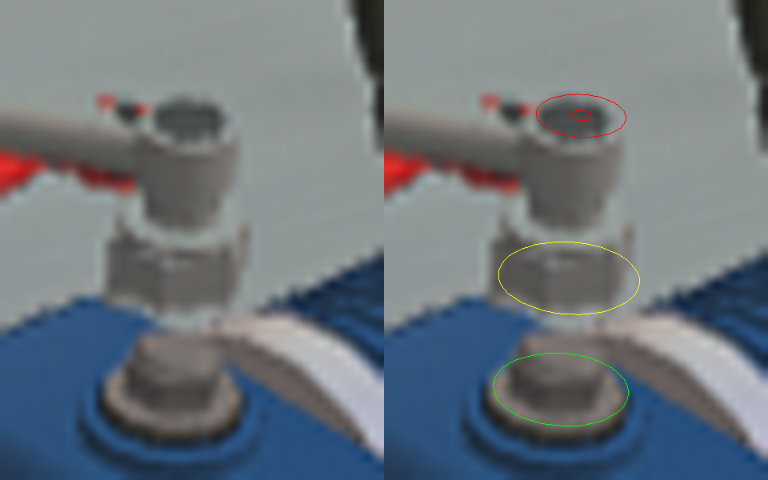

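```bash
python3 - <<'E'
from h import *
S=P+1.3*np.array([.446,.895])
p,o=tool(S,.785,192.5); bot.movel(p,o,max_speed=80); s=st()
for z in(188,184,180,176.5,175,173.5):
    p,o=tool(S,.785,z); r=bot.movel(p,o,max_speed=25,threshold=6); s=st()
    if r: print('stop going to',z); break
cv2.imwrite('pics/scene6.png',imaging.capture('scene'))
b=cv2.imread('pics/scene6.png'); x0,y0,w,h,k=308,165,40,50,12
cv2.imwrite('pics/6.png',cv2.resize(b[y0:y0+h,x0:x0+w],None,fx=k,fy=k,interpolation=2))
E
```

```text
t11.43 [567.4  24.6 181.6] [ 3.141e+00 -1.000e-03 -2.357e+00] F [ 0.5  0.4 -3.9] T [-0.02  0.    0.02] op 0.270
t11.77 [567.8  25.  177.6] [-3.142  0.    -2.357] F [ 0.1 -1.1 -3.6] T [-0.03  0.08 -0.01] op 0.268
t11.98 [567.7  24.7 174.1] [-3.141e+00 -1.000e-03 -2.357e+00] F [-0.5  0.1 -3.7] T [-0.27  0.07 -0.08] op 0.268
stop going to 184
```

View pics/6.png

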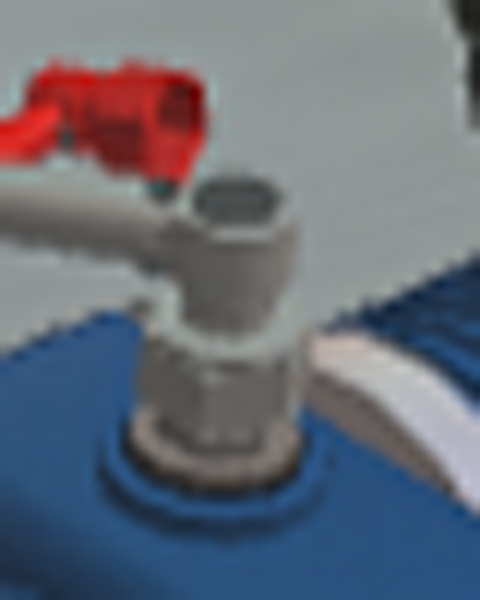

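```bash
cat >> h.py <<'E'
def mz(): return bot.get_state()['tcp_pos'][2]+10.5
E
python3 - <<'E'
from h import *
S=P+1.3*np.array([.446,.895])
for dy in(0,-.06,.06,-.12,.12):
    y=.785+dy
    p,o=tool(S,y,185.5); bot.movel(p,o,max_speed=60)
    p,o=tool(S,y,178); r=bot.movel(p,o,max_speed=30,threshold=8)
    s=st(); print(dy,r,s['tcp_pos'][2]+10.5)
    if s['tcp_pos'][2]+10.5<180: break
E
```

```text
t12.68 [567.3  25.  166.8] [ 3.141e+00 -1.000e-03 -2.357e+00] F [-0.1 -0.7 -5.1] T [-0.34  0.35  0.01] op 0.266
0 False 177.34640493059825
```

```bash
python3 - <<'E'
from h import *
S=P+1.3*np.array([.446,.895])
p,o=tool(S,.785,172.5); r=bot.movel(p,o,max_speed=15,threshold=7); s=st(); print(r,s['tcp_pos'][2]+10.5)
bot.dwell(.25); st()
cv2.imwrite('pics/scene7.png',imaging.capture('scene'))
b=cv2.imread('pics/scene7.png'); x0,y0,w,h,k=288,165,60,50,10
cv2.imwrite('pics/7.png',cv2.resize(b[y0:y0+h,x0:x0+w],None,fx=k,fy=k,interpolation=2))
E
```

```text
t12.98 [567.3  24.5 164.4] [-3.141e+00 -1.000e-03 -2.357e+00] F [-0.7 -1.3  3.6] T [ 0.16 -0.15  0.  ] op 0.272
True 174.92057207271424
t13.23 [567.1  24.4 164.1] [ 3.141e+00 -2.000e-03 -2.357e+00] F [ 0.4 -0.4  6.4] T [ 0.34 -0.57 -0.03] op 0.262
```

View pics/7.png

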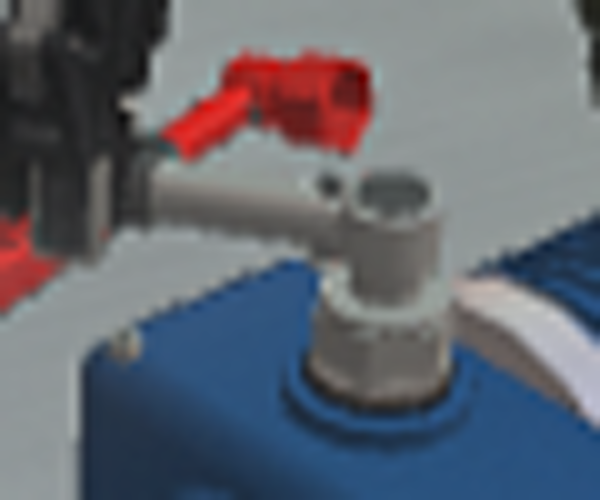

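```bash
cat >> h.py <<'E'
S=P+1.3*np.array([.446,.895])
def mom(y,F0,n=1):
    s=bot.get_state(); F=s['contact_force']-F0
    d=np.array([np.cos(y),np.sin(y)]); g=-.092*d
    Ft=-(F[0]*-d[1]+F[1]*d[0]); Fr=F[0]*d[0]+F[1]*d[1]
    return g[0]*F[1]-g[1]*F[0]+s['wrist_torque'][2], Ft, Fr, F[2], s['wrist_torque'][2], s['t']
E
python3 - <<'E'
from h import *
F0=np.array([0,0,0.]); y=.785; pk=0; out=[]; Z=174.3
for i in range(14):
    y-=.03; p,o=tool(S,y,Z); r=bot.movel(p,o,max_speed=30,threshold=9)
    m=mom(y,F0); out.append(m); print('%.3f'%y,r,'M %.2f Ft %.1f Fr %.1f Fz %.1f Tz %.2f t %.2f'%m)
    if m[0]>.7: break
E
```

```text
0.755 False M 0.06 Ft 0.9 Fr -5.6 Fz 6.0 Tz -0.02 t 13.54
0.725 False M 0.05 Ft 0.6 Fr -6.0 Fz 6.9 Tz -0.01 t 13.79
0.695 False M -0.07 Ft 0.1 Fr -6.1 Fz 5.8 Tz -0.08 t 14.04
0.665 False M 0.01 Ft 0.4 Fr -6.9 Fz 7.2 Tz -0.03 t 14.29
0.635 False M 0.07 Ft 1.0 Fr -8.3 Fz 6.8 Tz -0.02 t 14.54
0.605 False M 0.03 Ft 1.3 Fr -6.9 Fz 8.1 Tz -0.09 t 14.79
0.575 False M -0.01 Ft 0.5 Fr -7.6 Fz 8.0 Tz -0.05 t 15.04
0.545 False M -0.06 Ft 0.3 Fr -7.0 Fz 7.9 Tz -0.09 t 15.29
0.515 False M -0.09 Ft 0.0 Fr -7.3 Fz 7.3 Tz -0.09 t 15.54
0.485 False M 0.07 Ft 1.5 Fr -8.2 Fz 7.5 Tz -0.07 t 15.79
0.455 False M 0.11 Ft 2.4 Fr -6.2 Fz 6.7 Tz -0.11 t 16.04
0.425 False M -0.05 Ft 0.7 Fr -6.8 Fz 7.3 Tz -0.12 t 16.29
0.395 False M -0.09 Ft 0.8 Fr -6.3 Fz 7.8 Tz -0.16 t 16.54
0.365 False M 0.05 Ft 2.1 Fr -7.7 Fz 6.8 Tz -0.14 t 16.79
```

```bash
python3 - <<'E'
from h import *
st()
cv2.imwrite('pics/scene8.png',imaging.capture('scene'))
b=cv2.imread('pics/scene8.png'); x0,y0,w,h,k=268,155,80,60,10
cv2.imwrite('pics/8.png',cv2.resize(b[y0:y0+h,x0:x0+w],None,fx=k,fy=k,interpolation=2))
E
```

```text
t16.79 [546.   56.3 164.2] [-3.140e+00 -2.000e-03 -2.777e+00] F [-6.4 -4.7  6.8] T [-0.66  0.52 -0.14] op 0.266
```

View pics/8.png

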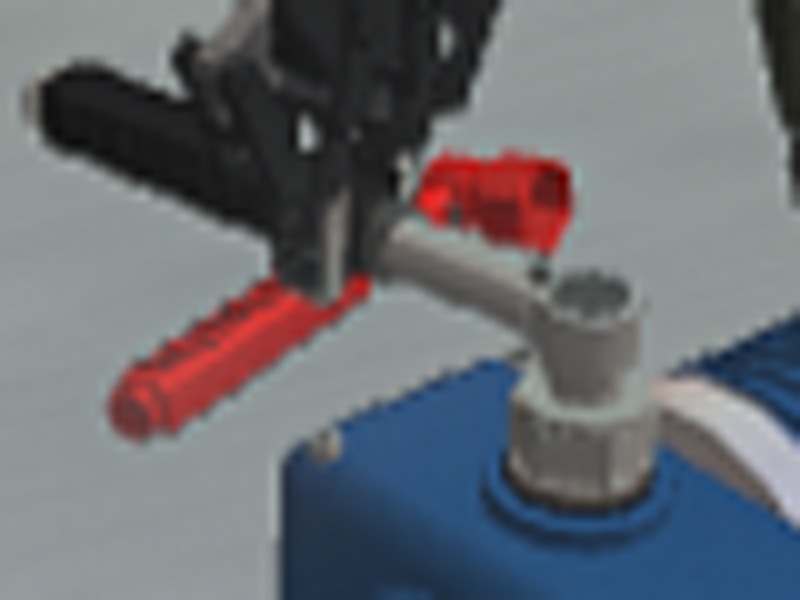

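```bash
python3 - <<'E'
from h import *
F0=np.array([0,0,0.]); y=.365; Z=174.5
for i in range(20):
    y-=.025; p,o=tool(S,y,Z,93.); r=bot.movel(p,o,max_speed=30,threshold=8)
    m=mom(y,F0); print('%.3f'%y,r,'M %.2f Ft %.1f Fr %.1f Fz %.1f Tz %.2f t %.2f'%m)
    if m[0]>.45 or m[1]>5 or r: break
E
```

```text
0.340 False M 0.03 Ft 2.6 Fr -3.9 Fz 4.5 Tz -0.21 t 17.09
0.315 False M 0.00 Ft 2.3 Fr -4.7 Fz 5.7 Tz -0.21 t 17.34
0.290 False M 0.08 Ft 2.9 Fr -4.2 Fz 5.5 Tz -0.18 t 17.59
0.265 False M 0.11 Ft 3.9 Fr -3.6 Fz 5.5 Tz -0.24 t 17.84
0.240 False M -0.04 Ft 2.8 Fr -2.8 Fz 4.8 Tz -0.30 t 18.09
0.215 False M -0.01 Ft 2.6 Fr -4.6 Fz 6.3 Tz -0.25 t 18.34
0.190 False M 0.07 Ft 3.6 Fr -3.5 Fz 5.9 Tz -0.27 t 18.59
0.165 False M 0.03 Ft 3.2 Fr -2.8 Fz 4.3 Tz -0.27 t 18.84
0.140 False M 0.01 Ft 3.3 Fr -4.0 Fz 4.5 Tz -0.29 t 19.09
0.115 False M -0.06 Ft 2.9 Fr -3.7 Fz 5.2 Tz -0.32 t 19.34
0.090 False M -0.02 Ft 2.8 Fr -3.2 Fz 4.6 Tz -0.29 t 19.59
0.065 False M -0.06 Ft 2.9 Fr -3.2 Fz 6.1 Tz -0.33 t 19.84
0.040 False M -0.07 Ft 3.3 Fr -2.6 Fz 5.1 Tz -0.37 t 20.09
0.015 False M 0.06 Ft 4.0 Fr -2.5 Fz 5.1 Tz -0.31 t 20.34
-0.010 False M 0.03 Ft 4.2 Fr -3.1 Fz 6.4 Tz -0.36 t 20.59
-0.035 False M 0.03 Ft 4.6 Fr -2.5 Fz 5.2 Tz -0.39 t 20.84
-0.060 False M 0.03 Ft 4.9 Fr -2.5 Fz 5.6 Tz -0.42 t 21.09
-0.085 False M 0.03 Ft 4.3 Fr -3.0 Fz 5.2 Tz -0.36 t 21.34
-0.110 False M -0.04 Ft 4.6 Fr -2.3 Fz 4.5 Tz -0.46 t 21.59
-0.135 False M 0.06 Ft 5.5 Fr -1.1 Fz 4.2 Tz -0.44 t 21.84
```

```bash
cat >> h.py <<'E'
S2=S+np.array([-.2,-1.4])
E
python3 - <<'E'
from h import *
F0=np.array([0,0,0.]); y=-.135; Z=174.5
for i in range(20):
    y-=.02; p,o=tool(S2,y,Z,93.); r=bot.movel(p,o,max_speed=30,threshold=8)
    m=mom(y,F0); print('%.3f'%y,r,'M %.2f Ft %.1f Fr %.1f Fz %.1f Tz %.2f t %.2f'%m)
    if m[0]>.35 or r: break
E
```

```text
-0.155 False M 0.17 Ft 2.6 Fr -1.5 Fz 5.8 Tz -0.06 t 22.09
-0.175 False M 0.07 Ft 2.3 Fr -0.3 Fz 4.2 Tz -0.14 t 22.34
-0.195 False M 0.09 Ft 1.4 Fr 0.0 Fz 4.3 Tz -0.04 t 22.59
-0.215 False M 0.11 Ft 1.0 Fr -1.1 Fz 4.2 Tz 0.02 t 22.84
-0.235 False M 0.28 Ft 2.0 Fr 0.6 Fz 5.2 Tz 0.10 t 23.09
-0.255 False M 0.62 Ft 2.2 Fr -1.0 Fz 4.2 Tz 0.42 t 23.34
```

M is now rising, from 0.28 to 0.62 N m, so the plug is home. I'll use fine steps from here.

```bash
python3 - <<'E'
from h import *
F0=np.array([0,0,0.]); y=-.255; Z=174.5; pk=.62
for i in range(14):
    y-=.008; p,o=tool(S2,y,Z,93.); r=bot.movel(p,o,max_speed=20,threshold=8)
    m=mom(y,F0); print('%.3f'%y,r,'M %.2f Ft %.1f Fr %.1f Fz %.1f Tz %.2f t %.2f'%m, bot.get_state()['orientation'].round(3))
    pk=max(pk,m[0])
    if pk>.85 and m[0]<.82*pk: print('drop'); break
E
```

```text
-0.263 False M 0.83 Ft 3.6 Fr -0.4 Fz 4.5 Tz 0.50 t 23.59 [-3.14  0.    2.88]
-0.271 False M 0.75 Ft 3.1 Fr -0.6 Fz 5.0 Tz 0.46 t 23.84 [-3.141  0.     2.871]
-0.279 False M 0.96 Ft 4.1 Fr -0.3 Fz 5.0 Tz 0.58 t 24.09 [-3.14   0.     2.864]
-0.287 False M 1.09 Ft 4.5 Fr -0.3 Fz 6.4 Tz 0.68 t 24.34 [-3.14   0.     2.856]
-0.295 False M 0.94 Ft 4.3 Fr -0.3 Fz 4.3 Tz 0.55 t 24.59 [-3.14   0.     2.848]
-0.303 False M 1.07 Ft 4.4 Fr 0.1 Fz 5.2 Tz 0.67 t 24.84 [-3.14  0.    2.84]
-0.311 False M 1.18 Ft 4.9 Fr -0.7 Fz 5.4 Tz 0.73 t 25.09 [-3.14   0.     2.832]
-0.319 False M 0.71 Ft 4.1 Fr -0.6 Fz 5.3 Tz 0.33 t 25.34 [-3.14   0.     2.823]
drop
```

Torque dropped from 1.18 to 0.71 N m, which is the click. I'll hold briefly to confirm, then ease back to the middle of the play.

```bash
python3 - <<'E'
from h import *
F0=np.zeros(3); y=-.319; Z=174.5
pr=lambda:print('%.3f'%y,'M %.2f Ft %.1f Fr %.1f Fz %.1f Tz %.2f t %.2f'%mom(y,F0))
bot.dwell(.1); pr(); bot.dwell(.05); pr()
for dy in (.015,.015,.015,.015,.02,.02):
    y+=dy; p,o=tool(S2,y,Z,93.); bot.movel(p,o,max_speed=30,threshold=8); pr()
    if mom(y,F0)[0]<.12: break
E
```

```text
-0.319 M 0.62 Ft 3.3 Fr -0.8 Fz 6.3 Tz 0.32 t 25.44
-0.319 M 0.73 Ft 4.4 Fr -0.7 Fz 6.0 Tz 0.33 t 25.49
-0.304 M 0.90 Ft 3.9 Fr -0.0 Fz 4.3 Tz 0.54 t 25.74
-0.289 M 0.66 Ft 2.9 Fr 0.4 Fz 4.4 Tz 0.39 t 25.99
-0.274 M 0.02 Ft 1.5 Fr -0.2 Fz 3.8 Tz -0.12 t 26.24
```

```bash
python3 - <<'E'
from h import *
F0=np.zeros(3); y=-.274
pr=lambda:print('%.3f'%y,'M %.2f Ft %.1f Fr %.1f Fz %.1f Tz %.2f t %.2f'%mom(y,F0))
for dy in(.03,.03):
    y+=dy; p,o=tool(S2,y,174.8,93.); bot.movel(p,o,max_speed=30,threshold=8); pr()
    if mom(y,F0)[0]<-.15: break
p,o=tool(S2,y,180,93.); print(bot.movel(p,o,max_speed=25,threshold=12)); pr()
E
```

```text
-0.244 M 0.10 Ft 0.7 Fr 0.1 Fz 3.1 Tz 0.04 t 26.49
-0.214 M 0.12 Ft 0.6 Fr 1.7 Fz 2.7 Tz 0.06 t 26.74
True
-0.214 M 0.20 Ft 0.0 Fr 1.4 Fz -2.0 Tz 0.20 t 26.95
```

```bash
python3 - <<'E'
from h import *
F0=np.zeros(3); y=-.214
pr=lambda:print('mouth z %.1f'%mz(),'M %.2f Ft %.1f Fr %.1f Fz %.1f Tz %.2f t %.2f'%mom(y,F0))
pr()
for z in(178,182,188,200):
    p,o=tool(S2,y,z,93.); r=bot.movel(p,o,max_speed=30,threshold=15); pr(); 
    if r: print('trip',z)
cv2.imwrite('pics/scene9.png',imaging.capture('scene'))
b=cv2.imread('pics/scene9.png'); x0,y0,w,h,k=268,135,80,70,8
cv2.imwrite('pics/9.png',cv2.resize(b[y0:y0+h,x0:x0+w],None,fx=k,fy=k,interpolation=2))
E
```

```text
mouth z 175.6 M 0.20 Ft 0.0 Fr 1.4 Fz -2.0 Tz 0.20 t 26.95
mouth z 176.2 M 0.17 Ft -0.5 Fr 8.1 Fz -10.7 Tz 0.22 t 27.20
mouth z 180.1 M 0.27 Ft 0.6 Fr 12.1 Fz -13.3 Tz 0.22 t 27.48
mouth z 185.6 M 0.16 Ft -0.3 Fr 17.5 Fz -20.1 Tz 0.18 t 27.83
mouth z 191.6 M 0.28 Ft -0.1 Fr 1.0 Fz -2.0 Tz 0.29 t 28.16
trip 200
```

View pics/9.png

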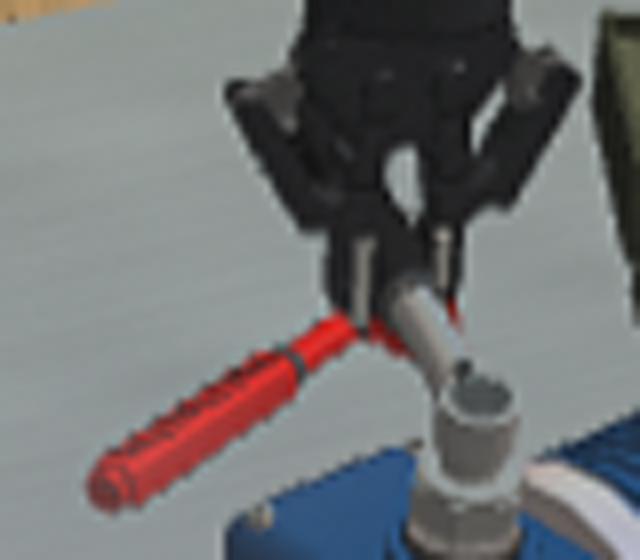

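```bash
python3 - <<'E'
from h import *
st()
cv2.imwrite('pics/scene10.png',imaging.capture('scene'))
b=cv2.imread('pics/scene10.png'); x0,y0,w,h,k=288,150,75,75,8
cv2.imwrite('pics/10.png',cv2.resize(b[y0:y0+h,x0:x0+w],None,fx=k,fy=k,interpolation=2))
E
```

```text
t28.21 [546.9 106.4 181.1] [-3.139  0.006  2.927] F [ 1.6 -0.6  0.1] T [-0.13 -0.73  0.24] op 0.263
```

View pics/10.png

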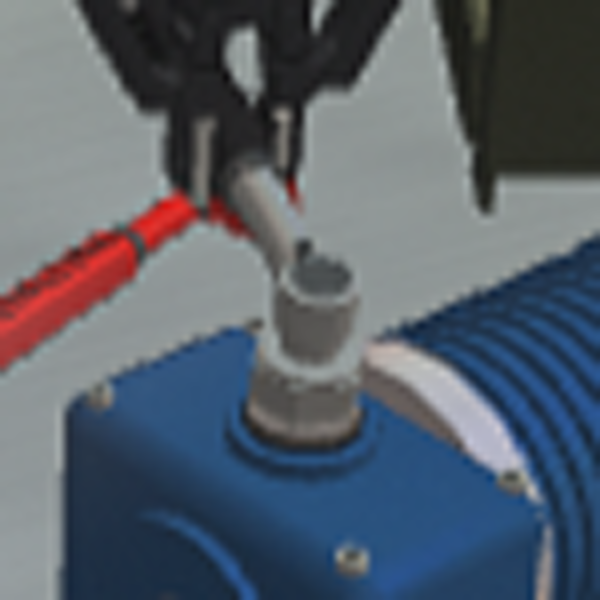

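The scene crop shows the socket still on the plug at (305,400) with the handle raised: the wrench pitched in the jaws and jammed on the way up. I'll lower it back to level and measure the moments.

```bash
cat >> h.py <<'E'
def rep(y,tag=''):
    s=bot.get_state(); F=s['contact_force'];T=s['wrist_torque']; d=np.array([np.cos(y),np.sin(y)])
    # pitch moment about axis n = z x d  (positive n-moment = nose down)
    n=np.array([-d[1],d[0]])
    print(tag,'t%.2f z %.1f'%(s['t'],s['tcp_pos'][2]+10.5),'Fr %.1f Ft %.1f Fz %.1f'%(F[:2]@d,-(F[:2]@n),F[2]),'Tpitch %.2f Troll %.2f Tz %.2f'%(T[:2]@n,T[:2]@d,T[2]),'op %.3f'%s['opening'])
    return s
E
python3 - <<'E'
from h import *
y=-.214; bot.grip(0.0,effort=120); rep(y)
for z in(187,183,180,178,176.5,175.2):
    p,o=tool(S2,y,z,93.); r=bot.movel(p,o,max_speed=40,threshold=15); rep(y,(z,r))
E
```

```text
t28.48 z 191.7 Fr 1.6 Ft -1.4 Fz -0.6 Tpitch -0.67 Troll 0.18 Tz 0.32 op 0.261
(187, False) t28.81 z 188.8 Fr 6.8 Ft 2.1 Fz 3.9 Tpitch -2.18 Troll -0.29 Tz 0.09 op 0.261
(183, False) t29.06 z 184.3 Fr 2.4 Ft 0.6 Fz 5.2 Tpitch -1.35 Troll -0.17 Tz 0.07 op 0.264
(180, False) t29.31 z 181.6 Fr -1.1 Ft 1.5 Fz 8.5 Tpitch -0.82 Troll -0.26 Tz 0.13 op 0.259
(178, False) t29.56 z 179.6 Fr -4.4 Ft 0.4 Fz 10.9 Tpitch -0.21 Troll -0.24 Tz 0.08 op 0.262
(176.5, False) t29.81 z 177.7 Fr -4.4 Ft 1.1 Fz 10.1 Tpitch 0.18 Troll -0.18 Tz 0.08 op 0.264
(175.2, False) t30.06 z 177.0 Fr -7.7 Ft 0.8 Fz 13.1 Tpitch 0.27 Troll -0.31 Tz 0.09 op 0.263
```

```bash
python3 - <<'E'
from h import *
cv2.imwrite('pics/scene11.png',imaging.capture('scene'))
b=cv2.imread('pics/scene11.png'); x0,y0,w,h,k=278,140,75,75,8
cv2.imwrite('pics/11.png',cv2.resize(b[y0:y0+h,x0:x0+w],None,fx=k,fy=k,interpolation=2))
E
```

```text
(no output)
```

View pics/11.png

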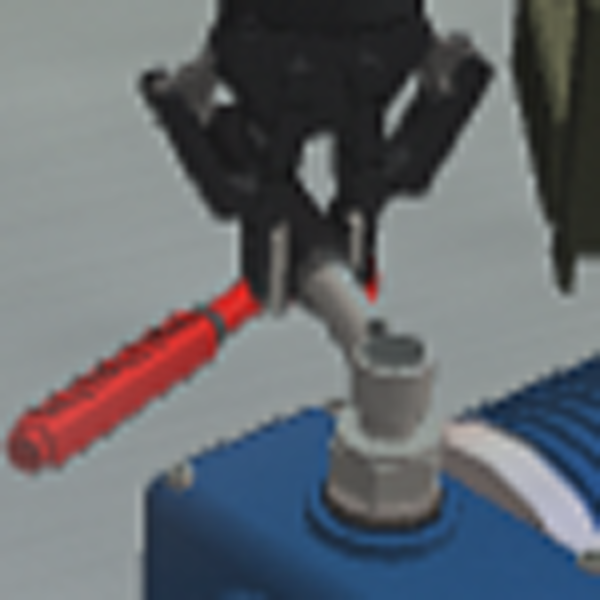

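```bash
python3 - <<'E'
from h import *
y=-.214; z=175.2
for z,yy,r in((176,-.2,94),(177,-.18,94.5),(177.6,-.17,94.5)):
    y=yy; p,o=tool(S2,y,z,r); bot.movel(p,o,max_speed=40,threshold=15); rep(y,(z,y,r))
E
```

```text
(176, -0.2, 94) t30.36 z 177.3 Fr -2.3 Ft 0.0 Fz 8.2 Tpitch -0.45 Troll -0.19 Tz 0.05 op 0.260
(177, -0.18, 94.5) t30.61 z 177.4 Fr 0.9 Ft 0.1 Fz 3.4 Tpitch -0.92 Troll 0.00 Tz 0.10 op 0.264
(177.6, -0.17, 94.5) t30.86 z 177.5 Fr 3.4 Ft -0.1 Fz 0.3 Tpitch -1.19 Troll 0.10 Tz 0.09 op 0.263
```

```bash
cat >> h.py <<'E'
def toolp(sock,yaw,z,r,a):  # a = nose-up pitch about the grasp point
    p,o=tool(sock,yaw,z,r); d=np.array([np.cos(yaw),np.sin(yaw),0]); n=np.array([-d[1],d[0],0])
    R=Ro.from_rotvec(-a*n); g=np.array(p)+[0,0,54.5]
    return list(g+R.apply([0,0,-54.5])), list((R*Ro.from_euler('xyz',o)).as_euler('xyz'))
E
python3 - <<'E'
from h import *
y=-.17
for a in(.03,.06,.09):
    p,o=toolp(S2,y,177.6,94.5,a); print(solve_ik(p,o) is not None); bot.movel(p,o,max_speed=30,threshold=15); s=rep(y,a)
    d=np.array([-np.sin(y),np.cos(y)])
    if s['wrist_torque'][:2]@d>-.1: break
E
```

```text
True
0.03 t31.11 z 176.2 Fr 6.6 Ft -0.7 Fz -6.9 Tpitch -1.04 Troll 0.22 Tz 0.13 op 0.261
True
0.06 t31.36 z 175.6 Fr 6.1 Ft -0.9 Fz -10.0 Tpitch -0.56 Troll 0.20 Tz 0.14 op 0.262
True
0.09 t31.61 z 176.2 Fr 0.0 Ft -1.6 Fz -7.5 Tpitch 0.54 Troll 0.17 Tz 0.12 op 0.265
```

```bash
python3 - <<'E'
from h import *
y=-.17; a=.08; r=94.5
for z in(178.6,180,181.5,183,185):
    p,o=toolp(S2,y,z,r,a); t=bot.movel(p,o,max_speed=30,threshold=15); s=rep(y,(z,round(a,3),round(r,1),t))
    n=np.array([-np.sin(y),np.cos(y)]); d=np.array([np.cos(y),np.sin(y)])
    Tp=s['wrist_torque'][:2]@n; Fr=s['contact_force'][:2]@d
    a-=np.clip((-Tp+.1)*-.03,-.02,.02); r-=np.clip(Fr/4,-1,1)   # nose-down load -> more nose-up ; Fr>0 pulls tool to head
    if abs(s['contact_force'][2]+4)>12: print('high'); break
E
```

```text
(178.6, 0.08, 94.5, False) t31.86 z 177.9 Fr -3.6 Ft -1.8 Fz -5.4 Tpitch 1.34 Troll 0.12 Tz 0.11 op 0.259
(180, np.float64(0.06), np.float64(95.4), False) t32.11 z 180.0 Fr -3.9 Ft -1.1 Fz -4.8 Tpitch 0.97 Troll 0.12 Tz 0.05 op 0.264
(181.5, np.float64(0.04), np.float64(96.4), False) t32.36 z 182.0 Fr 0.1 Ft -0.8 Fz -4.2 Tpitch 0.11 Troll 0.05 Tz 0.02 op 0.265
(183, np.float64(0.04), np.float64(96.3), False) t32.61 z 183.5 Fr 0.2 Ft -0.3 Fz -4.1 Tpitch 0.01 Troll -0.01 Tz -0.02 op 0.260
(185, np.float64(0.042), np.float64(96.3), False) t32.86 z 185.2 Fr -1.2 Ft -0.2 Fz -3.4 Tpitch 0.11 Troll 0.02 Tz 0.03 op 0.260
```

```bash
python3 - <<'E'
from h import *
y=-.17; a=.04; r=96.3
p,o=toolp(S2,y,192,r,a); print(bot.movel(p,o,max_speed=40,threshold=15)); rep(y)
p,o=toolp(S2,y,215,r,a); print(bot.movel(p,o,max_speed=80,threshold=15)); rep(y)
cv2.imwrite('pics/scene12.png',imaging.capture('scene'))
b=cv2.imread('pics/scene12.png'); x0,y0,w,h,k=278,140,75,75,8
cv2.imwrite('pics/12.png',cv2.resize(b[y0:y0+h,x0:x0+w],None,fx=k,fy=k,interpolation=2))
E
```

```text
False
 t33.18 z 192.5 Fr -0.3 Ft 0.3 Fz -3.4 Tpitch 0.14 Troll 0.07 Tz 0.00 op 0.259
False
 t33.62 z 215.3 Fr 0.2 Ft -0.3 Fz -4.3 Tpitch 0.21 Troll -0.00 Tz -0.03 op 0.265
```

View pics/12.png

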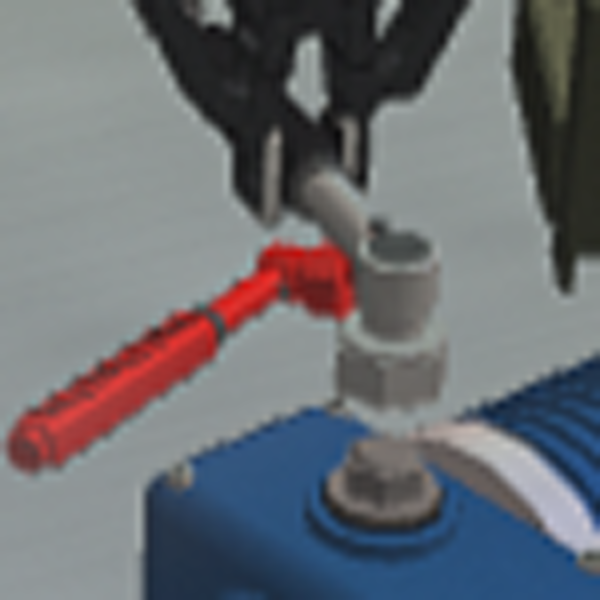

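```bash
python3 - <<'E'
from h import *
y=-.17
def off(u,v,z,y,gp):
    H=onz('scene',u,v,z); d=np.array([np.cos(y),np.sin(y)]); n=np.array([-d[1],d[0]]); w=H[:2]-gp
    return H.round(1),'along %.1f lateral %.1f'%(w@d,w@n)
# scene5 reference (before use): commanded tool(P,.785,215), r=92
g5=np.array([567.0,23.0]); print(off(308+188/9.6-.5+.05,160+118/9.6-.5+.05,270,.785,g5))
p,o=toolp(S2,y,215,96.3,.04); g=np.array(tool(S2,y,215,96.3)[0][:2]); print(bot.get_state()['tcp_pos'],p)
print(off(278+402.5/8-.5,140+243.5/8-.5,270,y,g))
E
```

```text
(array([632.6,  85.8, 270. ]), 'along 90.8 lateral -2.0')
[539.75642937 104.58210912 204.32280178] [np.float64(539.9159888310287), np.float64(104.58704103765677), np.float64(204.5435941869767)]
(array([624. ,  93.4, 270. ]), 'along 87.0 lateral 3.2')
```

```bash
python3 - <<'E'
from h import *
p,o=toolp(W,YW,215,91,.04); bot.move_ptp(p,o); rep(YW)
p,o=toolp(W,YW,52,91,.04); bot.movel(p,o,max_speed=150,threshold=20); rep(YW)
o_=[]
for n,x0,y0 in(('top',285,215),('scene',155,190)):
    im=imaging.capture(n); cv2.imwrite(f'pics/{n}13.png',im); o_.append(cv2.resize(im[y0:y0+60,x0:x0+115],None,fx=6,fy=6,interpolation=2)[:300] if n=='top' else cv2.resize(im[y0:y0+75,x0:x0+115],None,fx=6,fy=6,interpolation=2)[:300+0])
cv2.imwrite('pics/13.png',np.vstack(o_))
E
```

```text
t35.62 z 215.0 Fr 0.6 Ft -0.2 Fz -3.4 Tpitch 0.13 Troll -0.02 Tz -0.01 op 0.258
 t36.86 z 52.9 Fr 0.9 Ft 0.0 Fz -4.1 Tpitch 0.12 Troll -0.06 Tz -0.03 op 0.262
```

View pics/13.png

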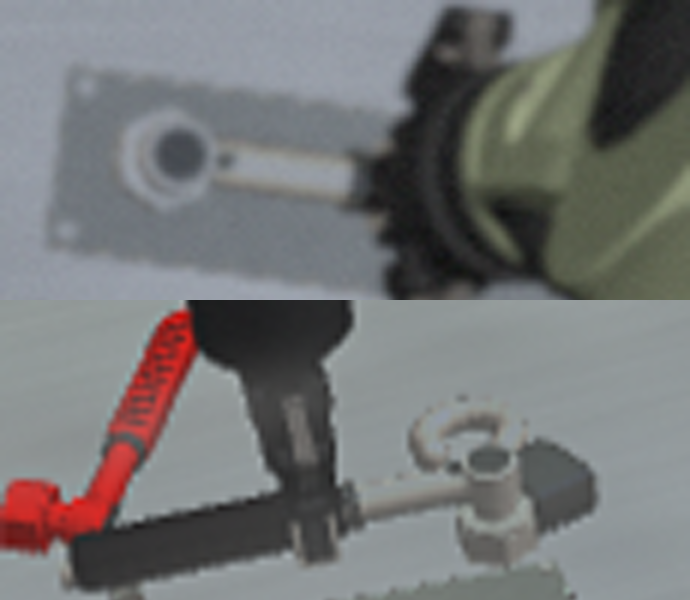

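```bash
python3 - <<'E'
from h import *
u=(285+180.5/6-.5,215+153.5/6-.5); s=(155+490.5/6-.5,190+158.5/6-.5)
print(onz('top',*u,107),onz('top',*u,109),tri(u,s))
u0=(285+170.5/6-.5,220+133.5/6-.5); s0=(155+575/7-.5,215+98/7-.5); print(onz('top',*u0,63),tri(u0,s0))
# handle direction from the bright tube & grip end: tube centreline points in top13
for a,b in(((240,162),(340,176)),): 
    A=onz('top',285+a[0]/6,215+a[1]/6,100);B=onz('top',285+b[0]/6,215+b[1]/6,100); d=A-B; print('yaw',np.arctan2(d[1],d[0]))
print(bot.get_state()['tcp_pos'],bot.get_state()['orientation'])
E
```

```text
[ 502.10425232 -145.31265844  107.        ] [ 501.99359123 -145.03611133  109.        ] (array([ 501.76601015, -145.24238728,  110.29169996]), np.float64(0.8259824415482924))
[ 500.41546224 -147.14007968   63.        ] (array([ 500.46003119, -147.25855676,   62.1210635 ]), np.float64(0.0017199951381261882))
yaw 1.424947309785054
[ 488.44988151 -235.04194574   42.56181122] [-3.13974112  0.03908738 -1.71510393]
```

```bash
python3 - <<'E'
from h import *
W2=W+np.array([-1.5,-2.])
p,o=toolp(W2,YW,52,91,.04); bot.movel(p,o,max_speed=40,threshold=20)
p,o=toolp(W2,YW,14,91,.04); print(bot.movel(p,o,max_speed=60,threshold=10)); rep(YW)
p,o=toolp(W2,YW,3,91,.04); print(bot.movel(p,o,max_speed=12,threshold=5)); rep(YW)
o_=[]
for n,x0,y0 in(('top',285,215),('scene',155,205)):
    im=imaging.capture(n); cv2.imwrite(f'pics/{n}14.png',im); o_.append(cv2.resize(im[y0:y0+60,x0:x0+115],None,fx=6,fy=6,interpolation=2)[:300])
cv2.imwrite('pics/14.png',np.vstack(o_))
E
```

```text
False
 t37.99 z 14.0 Fr 0.3 Ft -0.0 Fz -3.7 Tpitch 0.13 Troll -0.00 Tz -0.01 op 0.261
True
 t38.44 z 11.2 Fr 2.0 Ft -0.2 Fz 4.3 Tpitch 0.49 Troll -0.01 Tz 0.03 op 0.257
```

View pics/14.png

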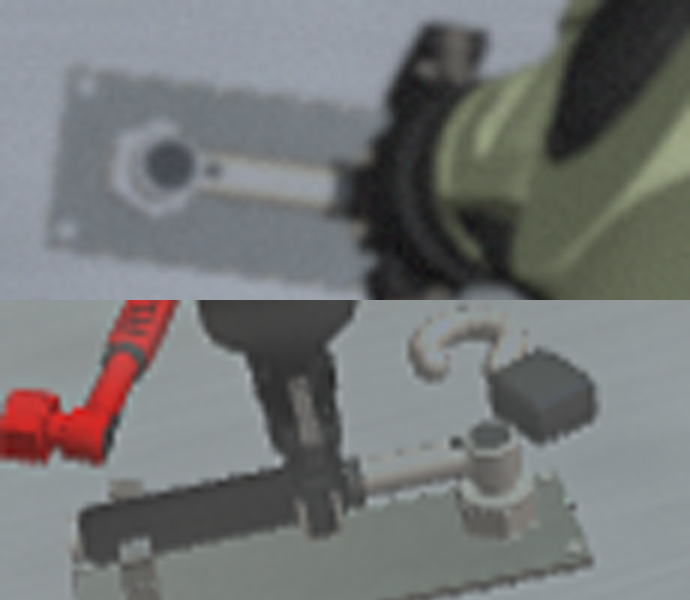

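Head hole and handle are back on their original pixels (170,162), with the tail resting in the notch and the nose a little high. I'll pitch down slightly, then release.

```bash
python3 - <<'E'
from h import *
W2=W+np.array([-1.5,-2.])
for z,a in((10.5,.02),(9.8,.005)):
    p,o=toolp(W2,YW,z,91,a); print(bot.movel(p,o,max_speed=20,threshold=10)); rep(YW,(z,a))
bot.grip(0.6); rep(YW); bot.grip(1.0); rep(YW)
s=bot.get_state(); p=s['tcp_pos'].copy(); p[2]+=110; print(bot.movel(p,max_speed=100,threshold=8)); rep(YW)
q=bot.get_state()['qpos'].copy(); q[0]-=.55; bot.move_j(q); st()
for n in('top','scene'): cv2.imwrite(f'pics/{n}15.png',imaging.capture(n))
t=cv2.imread('pics/top15.png');s=cv2.imread('pics/scene15.png')
cv2.imwrite('pics/15.png',np.vstack([cv2.resize(t[220:270,285:405],None,fx=6,fy=6,interpolation=2),cv2.resize(s[215:265,150:270],None,fx=6,fy=6,interpolation=2)]))
E
```

```text
False
(10.5, 0.02) t38.79 z 10.1 Fr 1.9 Ft 1.1 Fz -0.4 Tpitch 0.08 Troll -0.06 Tz 0.03 op 0.263
False
(9.8, 0.005) t39.04 z 9.6 Fr -0.9 Ft -1.0 Fz -1.4 Tpitch 0.13 Troll 0.11 Tz 0.05 op 0.263
 t39.43 z 9.9 Fr -0.5 Ft -0.5 Fz -0.2 Tpitch 0.03 Troll -0.03 Tz 0.04 op 0.596
 t39.88 z 9.8 Fr -0.1 Ft -0.3 Fz 1.0 Tpitch 0.01 Troll 0.03 Tz -0.06 op 0.998
False
 t41.12 z 119.1 Fr 0.2 Ft 0.2 Fz -0.1 Tpitch -0.04 Troll 0.03 Tz 0.03 op 0.998
t42.26 [ 290.  -455.9  108.5] [ 3.14   0.006 -2.264] F [ 1.5  0.1 -0.5] T [-0.03  0.04 -0.01] op 1.002
```

View pics/15.png

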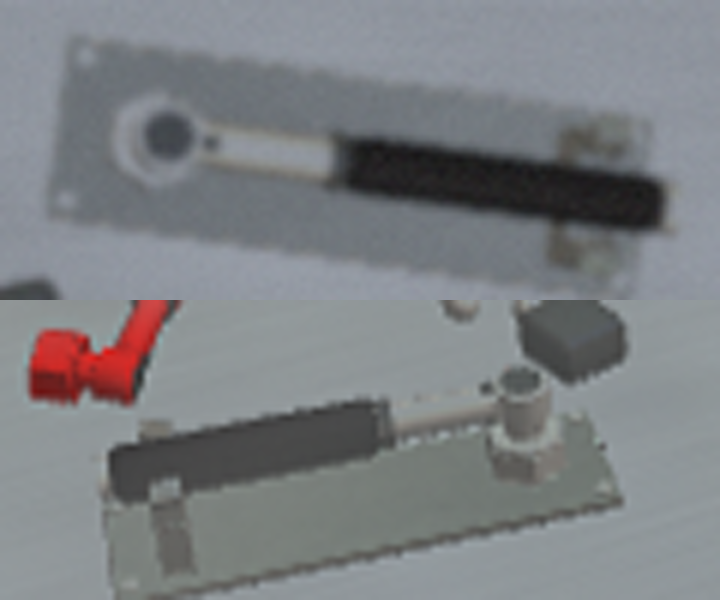

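View pics/top15.png

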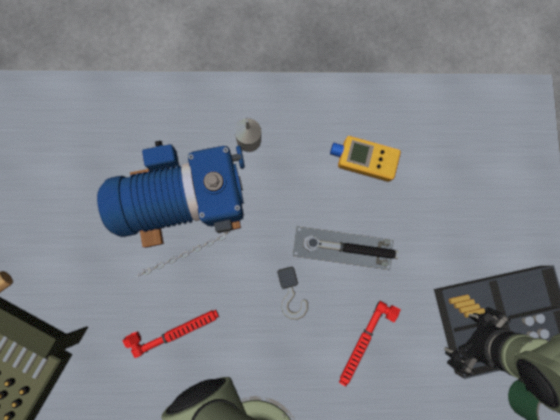

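```bash
python3 - <<'E'
from h import *
a=cv2.imread('pics/top0.png').astype(int);b=cv2.imread('pics/top15.png').astype(int)
d=(abs(a-b).max(2)>45).astype(np.uint8); d=cv2.morphologyEx(d,cv2.MORPH_OPEN,np.ones((2,2),np.uint8)); n,l,s,c=cv2.connectedComponentsWithStats(d)
print([(x.tolist()) for x in s[1:] if x[4]>6]); st(); bot.sign_off()
E
```

```text
[[487, 311, 10, 5, 31], [474, 314, 5, 2, 10], [470, 316, 3, 3, 8], [481, 317, 3, 3, 7], [474, 319, 6, 4, 13], [499, 319, 8, 9, 41], [479, 326, 20, 9, 102], [465, 334, 24, 31, 306], [519, 335, 10, 10, 77], [496, 336, 8, 11, 52], [505, 339, 9, 16, 62], [530, 338, 8, 3, 19], [521, 341, 26, 12, 151], [446, 349, 6, 9, 34], [493, 348, 6, 15, 69], [522, 349, 38, 27, 441], [448, 360, 7, 8, 39], [504, 361, 5, 8, 30], [502, 365, 30, 11, 173], [468, 370, 3, 3, 9], [212, 375, 47, 43, 635], [481, 376, 38, 34, 729], [547, 384, 5, 21, 61], [556, 385, 2, 4, 8], [163, 387, 31, 33, 323], [210, 389, 15, 11, 40], [513, 394, 9, 8, 39], [193, 400, 25, 20, 142], [537, 403, 23, 17, 153]]
t42.36 [ 290.5 -455.7  108.6] [ 3.14   0.006 -2.263] F [0.2 0.7 0.1] T [0.05 0.   0.  ] op 1.004
the job is handed in; nothing more can be done
```

The plug is tightened to the click and the wrench is back in its cradle. I handed the job in at about 42 s on the robot's clock, and no verdict was reported.

- **Tightening:** The socket seated with its mouth at about z 175 mm and stopped against the flange. I turned the plug clockwise about 1.1 rad. The torque then rose to about 1.2 N m and dropped to about 0.7 N m, which I took as the click. I held there for about 0.15 s and eased back, and the torque fell to zero.
- **Final checks:** Comparing the top view before and after, only the arm's image changed. The wrench lies where it lay, with its handle in the notch, and the meter, oil can and hook have not moved. The arm touches nothing.

**What went wrong or disagreed:**
- **Fingertip height:** The real fingertips stand about 35 mm higher than the reported TCP. My first grasp closed on air. A touch on top of the grip gave the offset.
- **Jam when lifting off:** On the first lift the socket jammed on the plug and the wrench tilted in the jaws. I lowered it, tilted the tool slightly and lifted it free with only its weight on the wrist. The moments never showed the plug being turned back.
- **Not checked:** I could not see directly how far the handle broke over or whether the plug stayed fully home. Both rest on the torque readings alone. The expected drag of 0.25 N m also hardly showed, because I read the forces only between steps.

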